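# Shake-check an emptied parts tin

## Robot

A 6-joint arm with a two-finger parallel gripper is mounted at the origin on the work surface. World frame = base frame: x ahead of the robot, y to its left, z up, the work surface at z = 0. Lengths are in m, angles in rad, forces in N, time in s.
With the tool pointing down it reaches from about 0.35 to 0.775 m from the base axis. Payload 7.3 kg.
Tool frame: the origin (TCP) lies between the finger pads; the fingertips stand 14 mm ahead of it and the grasp point (between the pads) lies 5 mm behind it (manip.tip_reach is the z of the fingertips in the tool frame, in m); z points along the fingers, y is the line along which they close (so a half turn about z gives the same grasp; the last joint's range is limited). The gripper opens to 92 mm and grips with 3 to 60 N. Pads are 19 mm wide; open, the fingers measure 130 mm over their backs; the gripper's body (75 mm by 190 mm) begins 47 mm behind the grasp point.
Start: joints at [-1.345, 0.342, 1.524, -0, 1.275, -0.146], TCP at [0.191, -0.489, 0.241] pointing down, gripper open.
Joint ranges: [-2.53, 2.53], [-0.77, 2.02], [0.04, 2.7], [-1, 4.14], [0.28, 2.66], [-3.11, 3.11]. Speed limits (rad/s): [2.57, 2.57, 3.14, 3.14, 3.14, 3.14].

## Interface

Orientations are given as a unit quaternion [x, y, z, w].
In Python, from bench import get_obs, optics, hand_in, manip gives the robot as it stands.
- The arm moves only by the tool arm_command, never from a script. Its argument "targets" is a list of rows, each a list of 5 numbers: the shift along the tool's x, y, z as a fraction of full scale, then the turn about the tool's z as a fraction of full scale, then the closure, from 0 (fully open) to 1 (shut). A call has 1 to 10 rows; each row shifts and turns the commanded pose from where the row before left it, along the tool's axes as they then stand; what a row does not reach is not made up. Full scale, the value 1, is 0.1 m for a shift and 180 degrees for a turn. A row lasts 1/12 s, in which the tool goes at most 41.7 mm and 7.16 degrees, less where a joint would pass 70% of its speed; a pose out of reach is approached as far as the arm can. A call with a number of a shift or a turn outside -1 to 1 is refused whole. A call with a gripper value outside its range is refused whole. The fingers move at their own pace and stop on an object; "grip_force" is the grip in N (left out, the last holds). Time passes only in rows, so rows that do not move let the fingers close. It gives the time, the measured TCP pose, the force, the opening and the grip force at its end, in the units of the state.
- get_obs(): the state, without advancing time (a new reading comes with each control period).
- optics.grab_frame(name): name is "side" or "top" or "wrist"; returns a dict with "frame" (420x560x3 uint8, red, green, blue), "fov_y" (degrees; the focal length in pixels is half the picture's height over the tangent of half this angle, whatever the lens; pixels are square), "cx", "cy" (the principal point, pixels), "extrinsics" (4x4, takes a point from camera to world coordinates); the wrist camera has in their place "mount" (4x4, takes a point from camera to tool coordinates, whose origin is the TCP and whose axes are the flange's). Camera axes: x right, y up, looking along -z (the intrinsics and any distortion apply to the point x, -y, -z); pixel columns grow to the right and rows downward; lengths in m; the calibration is good to about 2 mm. A picture is of the moment at which its call begins: read the wrist's pose just before it. There is no depth.
- hand_in(): hands the job in; it is judged then, once.
The state is a dict: "time": time; "joints": joint angles; "qd": joint speeds; "joint_torque": joint torques, N m; "position": TCP position; "eef_rot": TCP orientation; "contact_force": force on the tool from outside, world axes, zero at the start; "torque": the same for the moment, N m; "width": opening from 0.0 (shut) to 1.0 (fully open); "finger_force": force on a finger pad.
Only numpy, scipy, OpenCV 4.12 (cv2) and the standard library are available. Lean on these libraries where they do the work, as an engineer would, in place of code of your own. Each camera call takes 0.05 s, during which the arm holds its last target. There are 200 camera calls.

## Task

Pick up the red-lidded tin that stands on the blue mat, lift it clear and shake it by rocking: tip it over by about 30 degrees, swing it back to level and tip it over again, to either side, feeling whether something heavy still rolls about inside. If it is empty, stand it flat in the yellow tray for empties; if something is left inside, stand it back in the middle of the blue mat. Let go of it only once it is set down, and leave the other tin on the black pad alone.

Things in the scene. Friction and masses are not known exactly. Their poses are not given: they have to be found in the camera images.
- tin_1: One of two look-alike closed tins: aluminium box 90 x 56 x 50 mm (own x, y, z), tight red lid with a paper patch. Origin at the centre of its underside, z up. Either may be the one on the blue mat. One tin is empty (90 to 135 g); the other, nothing shows which, holds a 37 mm steel ball that adds 180 to 240 g and rolls up to 16 mm from the middle along the tin's x.
- tin_2: One of two look-alike closed tins: aluminium box 90 x 56 x 50 mm (own x, y, z), tight red lid with a paper patch. Origin at the centre of its underside, z up. Either may be the one on the blue mat. One tin is empty (90 to 135 g); the other, nothing shows which, holds a 37 mm steel ball that adds 180 to 240 g and rolls up to 16 mm from the middle along the tin's x.
- mat: Blue check mat, 150 x 150 x 4 mm, fixed to the bench; the tin to be checked starts on it (upright, its centre within about 30 mm of the mat's centre). Origin at the centre of its underside, so its top is 4 mm above the origin. The other tin stands on a black rubber pad of the same size elsewhere on the bench.
- tray: Open yellow tray for empties, fixed, outside 170 x 170 x 22 mm (x, y, height), walls and floor 5 mm thick, inside 160 x 160 mm. Origin at the centre of its underside: the inner floor is 5 mm above it.

How it is judged:
By the outcome, as a careful person would: the job done as asked, in the order asked, and still so for the second after the job is handed in, with the robot touching nothing.
It also fails if it takes over 51 s, if anything falls off the work surface, if the arm or the gripper's body presses on something with over 40 N, if the wrist force passes 120 N, or if a joint passes its speed limit or range.

## Working session

There is one attempt and no reset: what is moved stays moved. The work goes in short steps, Python scripts to look and compute and a tool call to move; the robot and the scene stay as the last step left them, time stands still between calls to the robot, and variables do not carry over. Pictures are saved under pics/ and viewed, at most 10 in all, crops included, and the job is handed in when it is done.

Besides the shell and the picture viewer there is one more tool, called after "Emit:" as name(argument=value, ...), one argument or row to a line, values as JSON. arm_command: Moves the arm, as the interface text tells. Its arguments: {"type":"object","properties":{"targets":{"type":"array","items":{"type":"array","items":{"type":"number"}}},"grip_force":{"type":"number"}},"required":["targets"]}

```bash
mkdir -p pics; cat > h.py <<'E'
import numpy as np, cv2
from bench import get_obs, optics, hand_in, manip
from scipy.spatial.transform import Rotation as R
def save(n,f,crop=None,s=1):
    im=f["frame"][:,:,::-1]
    if crop: im=im[crop[1]:crop[3],crop[0]:crop[2]]
    cv2.imwrite(f"pics/{n}.png",cv2.resize(im,None,fx=s,fy=s,interpolation=cv2.INTER_CUBIC))
def ray(f,u,v,E):
    h=f["frame"].shape[0]; F=h/2/np.tan(np.radians(f["fov_y"])/2)
    d=np.array([(u-f["cx"])/F,-(v-f["cy"])/F,-1]); return E[:3,3],E[:3,:3]@d
def hit(f,u,v,z,E=None):
    o,d=ray(f,u,v,f["extrinsics"] if E is None else E); return o+d*(z-o[2])/d[2]
def tool():
    s=get_obs();T=np.eye(4);T[:3,:3]=R.from_quat(s["eef_rot"]).as_matrix();T[:3,3]=s["position"];return T
E
python3 - <<'E'
from h import *
s=get_obs();print(s)
print(np.round(tool(),3), manip.tip_reach)
a=optics.grab_frame("top");b=optics.grab_frame("side")
print({k:v for k,v in a.items() if k!="frame"},{k:v for k,v in b.items() if k!="frame"})
save("top",a,s=1.4);save("side",b,s=1.4)
E
```

```text
{'time': 0.0, 'joints': array([-1.34499092e+00,  3.42715202e-01,  1.52503227e+00,  1.09967684e-05,
        1.27538878e+00, -1.45980755e-01]), 'qd': array([ 0.00043813, -0.00109381,  0.00030675,  0.00146585,  0.00067246,
        0.00151494]), 'joint_torque': array([ 6.54346641e-04, -4.31236231e+01, -2.44217527e+01,  7.16416142e-02,
        5.58476779e-02, -1.44411010e-04]), 'position': array([ 0.19066703, -0.48873507,  0.24004353]), 'eef_rot': array([ 9.82771583e-01,  1.84822671e-01, -2.55413163e-05, -7.71393896e-04]), 'contact_force': array([-1.24207713, -0.07246908, -0.02206844]), 'torque': array([ 0.02013814, -0.02971756,  0.03154831]), 'finger_force': 0.0, 'width': 1.0021975075231835}
[[ 0.932  0.363 -0.     0.191]
 [ 0.363 -0.932  0.002 -0.489]
 [ 0.    -0.002 -1.     0.24 ]
 [ 0.     0.     0.     1.   ]] 0.014
{'fov_y': 42.4326011896154, 'cx': 275.0445926428837, 'cy': 213.95783276840754, 'extrinsics': array([[-0.02119298,  0.9854043 , -0.16890594,  0.33524005],
       [-0.99958824, -0.01761554,  0.02265058,  0.01930675],
       [ 0.01934461,  0.16931643,  0.98537188,  1.24797734],
       [ 0.        ,  0.        ,  0.        ,  1.        ]])} {'fov_y': 45.40914522238849, 'cx': 285.1261978839036, 'cy': 211.3154029132924, 'extrinsics': array([[-0.93434388,  0.24648227, -0.25738687,  0.27213296],
       [-0.35598354, -0.67926963,  0.64176981,  0.6215567 ],
       [-0.01665021,  0.69125918,  0.72241505,  0.7377757 ],
       [ 0.        ,  0.        ,  0.        ,  1.        ]])}
```

View pics/top.png

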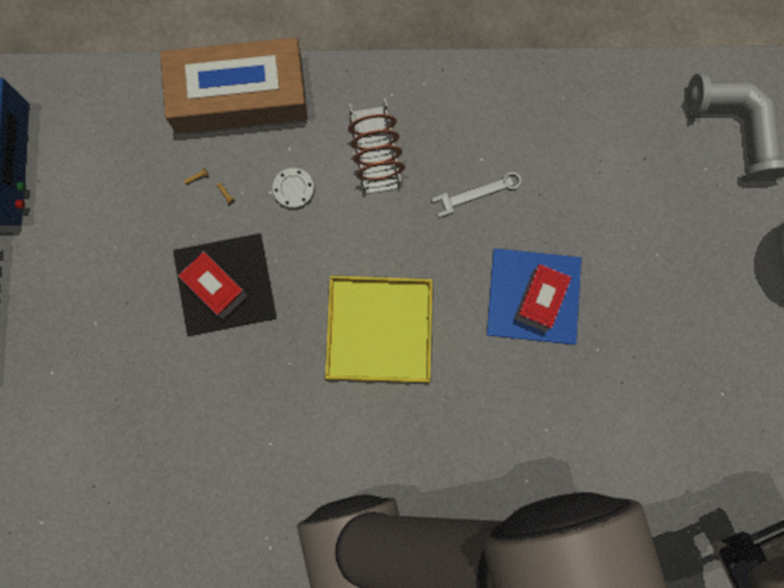

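View pics/side.png

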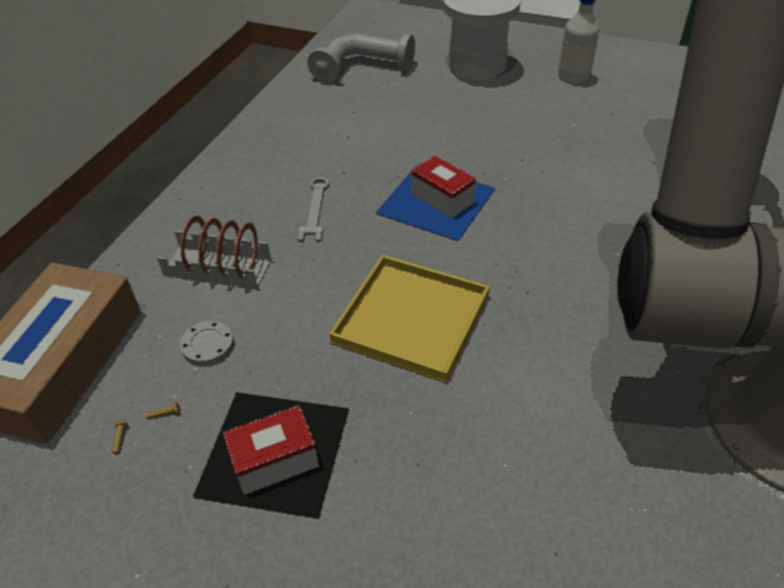

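The top view shows the mat at about (534,296) in the picture, with its tin's lid centred near (545,297). The tray is centred near (379,329), and the other tin is on the black pad at (211,284). I'll turn these into world positions.

```bash
python3 - <<'E'
from h import *
a=optics.grab_frame("top")
def P(L,z): return np.array([hit(a,u/1.4,v/1.4,z)[:2] for u,v in L])
for n,L,z in [("mat",[(493,249),(581,257),(575,343),(488,334)],.004),("tin",[(537,264),(571,274),(549,330),(519,319)],.054),("patch",[(546,295)],.054),("tray",[(328,277),(432,279),(430,382),(326,380)],.022)]:
    p=P(L,z);print(n,p.round(3).tolist(),p.mean(0).round(4))
T=tool();b=optics.grab_frame("side")
p=np.array([hit(b,u/1.4,v/1.4,.054)[:2] for u,v in[(440,158),(475,180),(449,195),(412,173)]]);print("tin side",p.round(3).tolist(),p.mean(0).round(4))
E
```

```text
mat [[0.632, -0.194], [0.616, -0.342], [0.47, -0.323], [0.487, -0.179]] [ 0.5512 -0.2594]
tin [[0.594, -0.255], [0.576, -0.31], [0.486, -0.269], [0.505, -0.222]] [ 0.5402 -0.2639]
patch [[0.543, -0.267]] [ 0.5427 -0.2671]
tray [[0.585, 0.084], [0.578, -0.087], [0.409, -0.079], [0.416, 0.089]] [0.497  0.0019]
tin side [[0.565, -0.304], [0.493, -0.266], [0.52, -0.216], [0.594, -0.25]] [ 0.543  -0.2589]
```

Emit:
arm_command(
  targets=[
    [0, 0, -0.4, 0, 0],
    [0, 0, -0.4, 0, 0],
    [0, 0.4, 0, 0, 0],
    [0, 0.4, 0, 0, 0],
    [0, 0.4, 0, 0, 0],
    [0, 0.4, 0, 0, 0],
    [0, 0.4, 0, 0, 0],
  ],
)

```text
time: 0.78
position: [0.2634, -0.6751, 0.3206]
eef_rot: [0.983, 0.185, 0.0, 0.0]
contact_force: [0.1, -0.6, 0.5]
width: 1.001
finger_force: 0.0
```

Emit:
arm_command(
  targets=[
    [0, 0.4, 0, 0, 0],
    [0, 0.4, 0, 0, 0],
    [0, 0.4, 0, 0, 0],
    [0, 0.4, 0, 0, 0],
  ],
)

```text
time: 1.12
position: [0.2931, -0.7537, 0.3042]
eef_rot: [0.983, 0.185, 0.003, 0.012]
contact_force: [0.1, -1.1, 11.3]
width: 1.0
finger_force: 0.0
```

```bash
python3 - <<'E'
from h import *
s=get_obs();print(s["joints"].round(3),tool().round(3))
E
```

```text
[-1.296  1.053  0.036  0.003  2.029 -0.095] [[ 0.932  0.363  0.009  0.293]
 [ 0.363 -0.931 -0.022 -0.754]
 [ 0.001  0.024 -1.     0.304]
 [ 0.     0.     0.     1.   ]]
```

Emit:
arm_command(
  targets=[
    [0, -0.2, 0, 0, 0],
    [0, -0.3, 0, 0, 0],
    [0, 0, 0, 0, 0],
    [0, 0, 0, 0, 0],
  ],
)

```text
time: 1.45
position: [0.2816, -0.7248, 0.307]
eef_rot: [0.983, 0.185, 0.003, 0.013]
contact_force: [-0.0, 0.1, 1.5]
width: 1.0
finger_force: 0.0
```

```bash
python3 - <<'E'
from h import *
s=get_obs();print(s["joints"].round(3),tool().round(4))
E
```

```text
[-1.3    0.875  0.407  0.003  1.833 -0.1  ] [[ 9.317e-01  3.631e-01  1.010e-02  2.816e-01]
 [ 3.633e-01 -9.314e-01 -2.510e-02 -7.248e-01]
 [ 3.000e-04  2.700e-02 -9.996e-01  3.070e-01]
 [ 0.000e+00  0.000e+00  0.000e+00  1.000e+00]]
```

The reach limit leaves a lasting tilt in the tool, so it can be used to tip the tin. I'll test the inner limit with the hand empty.

Emit:
arm_command(
  targets=[
    [0, -0.4, 0, 0, 0],
    [0, -0.4, 0, 0, 0],
    [0, -0.4, 0, 0, 0],
    [0, -0.4, 0, 0, 0],
    [0, -0.4, 0, 0, 0],
    [0, -0.4, 0, 0, 0],
    [0, -0.4, 0, 0, 0],
    [0, -0.4, 0, 0, 0],
    [0, -0.4, 0, 0, 0],
    [0, -0.2, 0, 0, 0],
  ],
)

```text
time: 2.28
position: [0.1499, -0.3886, 0.3009]
eef_rot: [0.983, 0.185, 0.003, 0.018]
contact_force: [0.4, -0.9, 0.7]
width: 0.999
finger_force: 0.0
```

```bash
cat > st.py <<'E'
from h import *
s=get_obs();T=tool();p=T[:3,3];r=np.hypot(*p[:2]);u=np.array([p[0],p[1],0])/r
print("t",round(s["time"],2),"j",s["joints"].round(3),"p",p.round(4),"r",r.round(4),"tilt out",np.degrees(np.arcsin(T[:3,2]@u)).round(2),"lat",np.degrees(np.arcsin(T[:3,2]@np.cross([0,0,1],u))).round(2),"toolx az",np.degrees(np.arctan2(T[1,0],T[0,0])).round(1),"F",s["contact_force"].round(2),"M",s["torque"].round(3),"w",s["width"],s["finger_force"])
E
python3 st.py
```

```text
t 2.28 j [-1.391  0.071  1.705  0.006  1.329 -0.194] p [ 0.1499 -0.3886  0.3009] r 0.4165 tilt out 2.11 lat -0.07 toolx az 21.3 F [ 0.37 -0.93  0.75] M [-0.045  0.021  0.016] w 0.9993990887343125 0.0
```

Emit:
arm_command(
  targets=[
    [0, -0.3, 0, 0, 0],
    [0, -0.3, 0, 0, 0],
    [0, -0.3, 0, 0, 0],
    [0, -0.3, 0, 0, 0],
  ],
)

```text
time: 2.62
position: [0.1067, -0.2794, 0.2971]
eef_rot: [0.983, 0.185, 0.002, 0.019]
contact_force: [0.0, 0.4, 1.0]
width: 1.005
finger_force: 0.0
```

```bash
python3 st.py
```

```text
t 2.62 j [-1.473 -0.17   1.941  0.008  1.334 -0.276] p [ 0.1067 -0.2794  0.2971] r 0.299 tilt out 2.19 lat -0.11 toolx az 21.3 F [0.03 0.44 1.05] M [0.056 0.027 0.031] w 1.005099316855987 0.0
```

```bash
cat > kin.py <<'E'
import numpy as np
from scipy.optimize import least_squares
D=np.array([[.342715,1.525032,1.275389,.190667,-.488735,.240044],[1.053,.036,2.029,.2931,-.7537,.3042],[.875,.407,1.833,.2816,-.7248,.307],[.071,1.705,1.329,.1499,-.3886,.3009],[-.170,1.941,1.334,.1067,-.2794,.2971]])
J1=np.array([-1.34499,-1.296,-1.300,-1.391,-1.473])
def fk(q,p):
    j2,j3,j5=q; a,L1,L2,e,h,Lt=p
    s2=j2+j3;s=s2+j5
    return np.array([a+L1*np.sin(j2)+L2*np.sin(s2)+e*np.cos(s2)+Lt*np.sin(s),h+L1*np.cos(j2)+L2*np.cos(s2)-e*np.sin(s2)+Lt*np.cos(s)])
rho=np.array([x*np.cos(j)+y*np.sin(j) for j,x,y in zip(J1,D[:,3],D[:,4])])
lat=np.array([-x*np.sin(j)+y*np.cos(j) for j,x,y in zip(J1,D[:,3],D[:,4])])
f=lambda p:np.concatenate([np.append(fk(d[:3],p)-[r,d[5]],0) for d,r in zip(D,rho)]+[1e-3*(p-[0,.45,.4,0,.4,.25])])
p=least_squares(f,[0,.45,.4,0,.4,.25]).x
if __name__=="__main__":
    print("lat",lat.round(4),"p",p.round(4),"res mm",(f(p)[:15]*1e3).round(1))
E
python3 kin.py
```

```text
lat [0.0764 0.0776 0.0775 0.078  0.0789] p [0.0006 0.5057 0.3793 0.047  0.22   0.3002] res mm [-0.   0.1  0.   0.   0.   0.  -0.  -0.   0.   0.1  0.2  0.  -0.1 -0.2
  0. ]
```

Emit:
arm_command(
  targets=[
    [0, 0.1, -0.15, -0.038, 0],
    [0, 0.1, -0.15, -0.038, 0],
    [0, 0.1, -0.15, -0.038, 0],
    [0, 0.1, -0.15, -0.038, 0],
    [0, 0.1, -0.15, -0.038, 0],
    [0, 0.1, -0.15, -0.038, 0],
    [0, 0.1, -0.15, -0.038, 0],
    [0, 0.1, -0.15, -0.038, 0],
    [0, 0.1, -0.15, -0.038, 0],
    [0, 0.1, -0.15, -0.038, 0],
  ],
)

```text
time: 3.45
position: [0.1804, -0.3331, 0.4506]
eef_rot: [0.707, 0.707, -0.008, 0.017]
contact_force: [0.9, -0.1, 0.1]
width: 1.0
finger_force: 0.0
```

```bash
python3 st.py
```

```text
t 3.45 j [-1.28  -0.044  1.425  0.002  1.722 -1.28 ] p [ 0.1804 -0.3331  0.4506] r 0.3788 tilt out 2.18 lat -0.31 toolx az 90.0 F [ 0.88 -0.09  0.06] M [-0.042 -0.132  0.014] w 0.9997142892791692 0.0
```

Emit:
arm_command(
  targets=[
    [0.4, 0.2, 0, 0, 0],
    [0.4, 0.2, 0, 0, 0],
    [0.4, 0.2, 0, 0, 0],
    [0.4, 0.2, 0, 0, 0],
    [0.4, 0.1, 0, 0, 0],
    [0.4, 0.1, 0, 0, 0],
    [0.4, 0, 0, 0, 0],
    [0.4, 0, 0, 0, 0],
    [0.4, 0, 0, 0, 0],
    [0.4, -0.1, 0, 0, 0],
  ],
)

```text
time: 4.28
position: [0.2679, 0.0591, 0.4397]
eef_rot: [0.709, 0.705, -0.003, 0.017]
contact_force: [0.3, 1.4, 0.5]
width: 1.002
finger_force: 0.0
```

Emit:
arm_command(
  targets=[
    [0.4, -0.1, 0, 0, 0],
    [0.4, -0.3, 0, 0, 0],
    [0.4, -0.3, 0, 0, 0],
    [0.4, -0.3, 0, 0, 0],
    [0.4, -0.3, 0, 0, 0],
    [0.4, -0.3, 0, 0, 0],
    [0.4, -0.3, 0, 0, 0],
    [0.4, -0.2, 0, 0, 0],
    [0.4, -0.2, 0, 0, 0],
    [0.4, -0.2, 0, 0, 0],
  ],
)

```text
time: 5.12
position: [0.0549, 0.4081, 0.4277]
eef_rot: [0.708, 0.706, -0.002, 0.012]
contact_force: [1.9, 0.7, 0.7]
width: 1.0
finger_force: 0.0
```

```bash
python3 st.py
```

```text
t 5.12 j [ 1.265  0.055  1.385 -0.019  1.716  1.266] p [0.0549 0.4081 0.4277] r 0.4118 tilt out -1.02 lat -0.94 toolx az 89.8 F [1.88 0.71 0.67] M [-0.001 -0.197 -0.015] w 1.000389063544616 0.0
```

Emit:
arm_command(
  targets=[
    [0.4, 0, 0, 0, 0],
    [0.4, 0, 0, 0, 0],
    [0.4, 0, 0, 0, 0],
    [0.4, 0, 0, 0, 0],
    [0.4, 0, 0, 0, 0],
    [0.4, 0, 0, 0, 0],
    [0.3, 0, 0, 0, 0],
  ],
)

```text
time: 5.7
position: [0.0577, 0.6778, 0.4184]
eef_rot: [0.709, 0.705, -0.003, 0.012]
contact_force: [0.9, 1.5, 0.3]
width: 1.0
finger_force: 0.0
```

```bash
python3 st.py
```

```text
t 5.7 j [ 1.381  0.668  0.51  -0.017  1.982  1.379] p [0.0577 0.6778 0.4184] r 0.6803 tilt out -1.17 lat -0.8 toolx az 89.7 F [0.91 1.46 0.31] M [ 0.027 -0.141 -0.036] w 1.000089478046771 0.0
```

Emit:
arm_command(
  targets=[
    [0.3, 0, -0.2, 0, 0],
    [0.3, 0, -0.2, 0, 0],
    [0.3, 0, -0.2, 0, 0],
    [0.3, 0, -0.2, 0, 0],
  ],
)

```text
time: 6.03
position: [0.0547, 0.722, 0.4333]
eef_rot: [0.709, 0.705, 0.003, 0.005]
contact_force: [-0.3, 0.4, -3.4]
width: 0.999
finger_force: 0.0
```

```bash
python3 st.py
```

```text
t 6.03 j [ 1.394  0.88   0.044 -0.015  2.22   1.39 ] p [0.0547 0.722  0.4333] r 0.7241 tilt out -0.17 lat -0.66 toolx az 89.7 F [-0.28  0.37 -3.42] M [-0.052 -0.09  -0.024] w 0.9985252188794087 0.0
```

Emit:
arm_command(
  targets=[
    [0.9, 0, -0.6, 0, 0],
    [0.9, 0, -0.6, 0, 0],
    [0.9, 0, -0.6, 0, 0],
    [0.9, 0, -0.6, 0, 0],
  ],
)

```text
time: 6.37
position: [0.0464, 0.7427, 0.4605]
eef_rot: [0.707, 0.704, 0.051, -0.035]
contact_force: [0.5, -0.0, 0.6]
width: 1.002
finger_force: 0.0
```

```bash
python3 st.py
```

```text
t 6.37 j [ 1.407  0.848  0.036 -0.003  2.134  1.409] p [0.0464 0.7427 0.4605] r 0.7441 tilt out 7.02 lat -0.86 toolx az 89.8 F [ 0.46 -0.01  0.6 ] M [-0.051 -0.07   0.018] w 1.0015354465052537 0.0
```

Emit:
arm_command(
  targets=[
    [-0.4, 0, -0.05, 0, 0],
    [-0.4, 0, -0.05, 0, 0],
    [-0.4, 0.05, -0.05, 0, 0],
    [-0.4, 0.05, -0.05, 0, 0],
    [-0.36, 0.18, -0.05, 0, 0],
    [-0.36, 0.18, -0.05, 0, 0],
    [-0.36, 0.18, -0.05, 0, 0],
    [-0.36, 0.18, -0.05, 0, 0],
    [-0.36, 0.18, -0.05, 0, 0],
    [-0.36, 0.18, -0.05, 0, 0],
  ],
)

```text
time: 7.2
position: [0.1644, 0.4131, 0.4767]
eef_rot: [0.707, 0.704, 0.056, -0.034]
contact_force: [0.5, 0.6, 0.8]
width: 0.997
finger_force: 0.0
```

Emit:
arm_command(
  targets=[
    [-0.36, 0.18, -0.05, 0, 0],
    [-0.36, 0.18, -0.05, 0, 0],
    [-0.36, 0.18, -0.05, 0, 0],
    [-0.4, 0.1, -0.05, 0, 0],
    [-0.4, 0.1, -0.05, 0, 0],
    [-0.4, 0, -0.05, 0, 0],
    [-0.4, 0, -0.05, 0, 0],
    [-0.4, -0.1, -0.05, 0, 0],
    [-0.4, -0.1, -0.05, 0, 0],
    [-0.36, -0.18, -0.05, 0, 0],
  ],
)

```text
time: 8.03
position: [0.2085, 0.0486, 0.4818]
eef_rot: [0.707, 0.705, 0.051, -0.025]
contact_force: [-0.3, -1.4, 0.2]
width: 0.999
finger_force: 0.0
```

```bash
python3 st.py
```

```text
t 8.03 j [-0.317 -0.382  1.59   0.122  1.93  -0.27 ] p [0.2085 0.0486 0.4818] r 0.2141 tilt out 3.45 lat 5.57 toolx az 89.9 F [-0.28 -1.43  0.19] M [-0.089 -0.128  0.046] w 0.9993471809274028 0.0
```

Emit:
arm_command(
  targets=[
    [-0.2, 0.35, -0.03, 0, 0],
    [-0.2, 0.35, -0.03, 0, 0],
    [-0.35, 0.2, -0.05, 0, 0],
    [-0.4, 0, -0.05, 0, 0],
    [-0.4, 0, -0.05, 0, 0],
    [-0.4, 0, -0.05, 0, 0],
    [-0.4, 0, -0.05, 0, 0],
    [-0.4, 0, -0.05, 0, 0],
    [-0.4, -0.1, -0.05, 0, 0],
    [-0.35, -0.2, -0.05, 0, 0],
  ],
)

```text
time: 8.87
position: [0.2664, -0.307, 0.4889]
eef_rot: [0.707, 0.705, 0.046, -0.026]
contact_force: [0.9, 0.1, -1.3]
width: 0.998
finger_force: 0.0
```

Emit:
arm_command(
  targets=[
    [-0.35, -0.2, -0.05, 0, 0],
    [-0.35, -0.2, -0.05, 0, 0],
    [-0.35, -0.2, -0.05, 0, 0],
    [-0.35, -0.2, -0.05, 0, 0],
    [-0.35, -0.2, -0.05, 0, 0],
    [-0.35, -0.2, -0.05, 0, 0],
    [-0.35, -0.2, -0.05, 0, 0],
    [-0.35, -0.1, -0.05, 0, 0],
  ],
)

```text
time: 9.53
position: [0.1116, -0.5872, 0.4953]
eef_rot: [0.708, 0.704, 0.042, -0.027]
contact_force: [1.4, -1.6, 1.8]
width: 0.998
finger_force: 0.0
```

```bash
python3 st.py
```

```text
t 9.53 j [-1.525  0.556  0.504  0.032  2.178 -1.501] p [ 0.1116 -0.5872  0.4953] r 0.5977 tilt out -5.26 lat 2.29 toolx az 89.7 F [ 1.43 -1.59  1.84] M [-0.147 -0.137 -0.018] w 0.9978610430850766 0.0
```

Emit:
arm_command(
  targets=[
    [-0.4, -0.1, 0, 0, 0],
    [-0.4, -0.1, 0, 0, 0],
    [-0.9, -0.2, -0.6, 0, 0],
    [-0.9, -0.2, -0.6, 0, 0],
    [-0.9, -0.2, -0.6, 0, 0],
  ],
)

```text
time: 9.95
position: [0.0662, -0.6751, 0.4783]
eef_rot: [0.709, 0.705, 0.027, -0.006]
contact_force: [0.2, 0.4, 0.5]
width: 1.001
finger_force: 0.0
```

```bash
echo 'print("zaxis xy deg",np.degrees(T[:2,2]).round(2))'>>st.py; python3 st.py
```

```text
t 9.95 j [-1.599  0.82   0.036  0.04   2.332 -1.567] p [ 0.0662 -0.6751  0.4783] r 0.6783 tilt out -2.47 lat 1.97 toolx az 89.7 F [0.22 0.37 0.47] M [ 0.013 -0.077 -0.016] w 1.0013478759791508 0.0
zaxis xy deg [1.72 2.65]
```

Emit:
arm_command(
  targets=[
    [-0.9, -0.6, -0.6, 0, 0],
    [-0.8, -0.6, -0.5, 0, 0],
  ],
)

```text
time: 10.12
position: [0.0213, -0.6888, 0.4802]
eef_rot: [0.708, 0.706, 0.012, 0.01]
contact_force: [-0.4, -1.2, 0.5]
width: 1.001
finger_force: 0.0
```

```bash
python3 st.py
```

```text
t 10.12 j [-1.665  0.817  0.036  0.042  2.294 -1.633] p [ 0.0213 -0.6888  0.4802] r 0.6892 tilt out -0.1 lat 1.82 toolx az 89.8 F [-0.35 -1.21  0.47] M [-0.054 -0.094  0.015] w 1.00055386153445 0.0
zaxis xy deg [1.81 0.16]
```

Emit:
arm_command(
  targets=[
    [0.25, 0.3, 0, 0, 0],
    [0.25, 0.3, 0, 0, 0],
    [0.25, 0.3, 0, 0, 0],
    [0.25, 0.3, 0, 0, 0],
    [0.25, 0.3, 0, 0, 0],
    [0.25, 0.3, 0, 0, 0],
    [0.25, 0.3, 0, 0, 0],
    [0.25, 0.3, 0, 0, 0],
  ],
)

```text
time: 10.78
position: [0.2541, -0.4999, 0.4958]
eef_rot: [0.709, 0.705, 0.011, 0.017]
contact_force: [1.2, -0.7, -0.4]
width: 0.999
finger_force: 0.0
```

Emit:
arm_command(
  targets=[
    [0.25, 0.3, 0, 0, 0],
    [0.25, 0.3, 0, 0, 0],
    [0.25, 0.3, 0, 0, 0],
    [0.25, 0.3, 0, 0, 0],
    [0.25, 0.3, 0, 0, 0],
    [0.25, 0.3, 0, 0, 0],
    [0.25, 0.3, 0, 0, 0],
    [0.25, 0.3, 0, 0, 0],
    [0.2, 0.3, 0.1, 0, 0],
  ],
)

```text
time: 11.53
position: [0.5264, -0.2804, 0.4999]
eef_rot: [0.709, 0.705, 0.019, 0.02]
contact_force: [0.2, -0.9, 0.2]
width: 0.998
finger_force: 0.0
```

Emit:
arm_command(
  targets=[
    [0, 0, 0.2, 0.0395, 0],
    [0, 0, 0.2, 0.0395, 0],
    [0, 0, 0.2, 0.0395, 0],
    [0, 0, 0.2, 0.0395, 0],
    [0, 0, 0.2, 0.0395, 0],
    [0, 0, 0.2, 0.0395, 0],
    [0, 0, 0.2, 0.0395, 0],
    [0, 0, 0.2, 0.0395, 0],
  ],
)

```text
time: 12.2
position: [0.5326, -0.282, 0.337]
eef_rot: [0.96, 0.279, 0.024, 0.007]
contact_force: [0.1, -0.6, -0.1]
width: 1.002
finger_force: 0.0
```

Emit:
arm_command(
  targets=[
    [0, 0, 0.2, 0.0395, 0],
    [0, 0, 0.2, 0.0395, 0],
    [0, 0, 0.1, 0.0395, 0],
    [0, 0, 0.1, 0.0395, 0],
    [0, 0, 0, 0.0395, 0],
    [0, 0, 0, 0.0395, 0],
    [0, 0, 0, 0.0395, 0],
    [0, 0, 0, 0.0395, 0],
    [0, 0, 0, 0, 0],
  ],
)

```text
time: 12.95
position: [0.5351, -0.2816, 0.2772]
eef_rot: [0.977, -0.211, 0.024, -0.006]
contact_force: [1.2, 0.9, -0.0]
width: 0.998
finger_force: 0.0
```

```bash
python3 st.py; python3 - <<'E'
from h import *
f=optics.grab_frame("wrist");save("w1",f,s=1.4);print({k:v for k,v in f.items() if k!="frame"})
E
```

```text
t 12.95 j [-0.626  0.444  1.267  0.031  1.392  1.364] p [ 0.5351 -0.2816  0.2772] r 0.6047 tilt out 2.43 lat 1.4 toolx az -24.4 F [ 1.24  0.87 -0.04] M [ 0.099  0.04  -0.032] w 0.9978618161954351 0.0
zaxis xy deg [2.8  0.11]
{'fov_y': 70.13932647013026, 'cx': 277.25241688120616, 'cy': 215.37658865164752, 'mount': array([[ 1.12677000e-03,  9.63986130e-01,  2.65950129e-01,
         7.26467220e-02],
       [ 9.99999364e-01, -1.07193699e-03, -3.51332367e-04,
         1.53718688e-03],
       [-5.35977478e-05,  2.65950356e-01, -9.63986725e-01,
        -1.43728049e-01],
       [ 0.00000000e+00,  0.00000000e+00,  0.00000000e+00,
         1.00000000e+00]])}
```

View pics/w1.png

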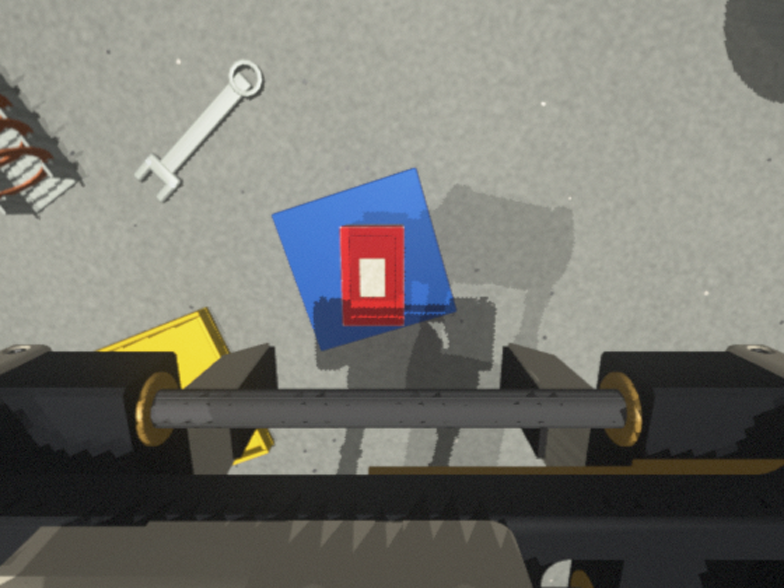

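The wrist view shows the lid at (340..405, 226..326) and the patch at (372,277). The tin's edges line up with the tool axes, so the turn is right. Next I'll compute the tin's and mat's positions in the tool frame.

```bash
python3 - <<'E'
from h import *
f=optics.grab_frame("wrist");T=tool();E=T@f["mount"]
for n,L,z in [("lid",[(340,226),(405,226),(405,326),(341,326)],.054),("patch",[(372,277)],.054),("mat",[(273,214),(416,168),(456,310),(321,351)],.004),("tray",[(207,308)],.022)]:
    p=np.array([hit(f,u/1.4,v/1.4,z,E) for u,v in L]);c=p.mean(0)
    q=np.linalg.inv(T)@np.append(np.append(c[:2],.030),1)
    print(n,p[:,:2].round(4).tolist(),"c",c.round(4),"tool shift to z.03",q[:3].round(4))
E
```

```text
lid [[0.5956, -0.2585], [0.573, -0.3101], [0.4903, -0.2746], [0.5136, -0.2208]] c [ 0.5431 -0.266   0.054 ] tool shift to z.03 [-0.0067 -0.0115  0.2451]
patch [[0.5437, -0.2656]] c [ 0.5437 -0.2656  0.054 ] tool shift to z.03 [-0.0063 -0.0122  0.2451]
mat [[0.6329, -0.1958], [0.616, -0.3408], [0.4713, -0.3241], [0.4863, -0.1771]] c [ 0.5516 -0.2595  0.004 ] tool shift to z.03 [-0.0016 -0.0209  0.2455]
tray [[0.5765, -0.0983]] c [ 0.5765 -0.0983  0.022 ] tool shift to z.03 [-0.0441 -0.1784  0.2475]
```

Emit:
arm_command(
  targets=[
    [-0.065, -0.12, 0.35, 0, 0],
    [0, 0, 0.4, 0, 0],
    [0, 0, 0.4, 0, 0],
    [0, 0, 0.4, 0, 0],
    [0, 0, 0.3, 0, 0],
    [0, 0, 0.25, 0, 0],
    [0, 0, 0.2, 0, 0],
    [0, 0, 0.15, 0, 0],
    [0, 0, 0, 0, 0],
  ],
)

```text
time: 13.8
position: [0.5389, -0.2622, 0.0234]
eef_rot: [0.978, -0.207, 0.015, -0.01]
contact_force: [0.1, -0.0, -0.1]
width: 1.001
finger_force: 0.0
```

```bash
python3 st.py
```

```text
t 13.8 j [-0.596  0.705  1.571  0.04   0.847  1.366] p [ 0.5389 -0.2622  0.0234] r 0.5993 tilt out 1.38 lat 1.51 toolx az -23.9 F [ 0.08 -0.03 -0.14] M [0.054 0.031 0.005] w 1.0013566358929387 0.0
zaxis xy deg [1.91 0.75]
```

Emit:
arm_command(
  targets=[
    [0.05, 0, -0.06, 0, 0],
    [0, 0, 0, 0, 1],
    [0, 0, 0, 0, 1],
    [0, 0, 0, 0, 1],
    [0, 0, 0, 0, 1],
    [0, 0, 0, 0, 1],
  ],
  grip_force=30,
)

```text
time: 14.3
position: [0.5427, -0.2639, 0.0312]
eef_rot: [0.978, -0.209, 0.015, -0.01]
contact_force: [0.5, 0.5, -0.1]
width: 0.69
finger_force: 0.0
```

```bash
python3 st.py
```

```text
t 14.3 j [-0.595  0.699  1.553  0.039  0.869  1.372] p [ 0.5427 -0.2639  0.0312] r 0.6034 tilt out 1.38 lat 1.51 toolx az -24.1 F [ 0.52  0.55 -0.07] M [ 0.055  0.031 -0.016] w 0.6904303900830809 0.0
zaxis xy deg [1.9  0.76]
```

Emit:
arm_command(
  targets=[
    [0, 0, 0, 0, 1],
    [0, 0, 0, 0, 1],
    [0, 0, 0, 0, 1],
    [0, 0, 0, 0, 1],
  ],
  grip_force=30,
)

```text
time: 14.63
position: [0.5425, -0.2638, 0.0309]
eef_rot: [0.978, -0.209, 0.015, -0.01]
contact_force: [-1.2, -0.1, 4.7]
width: 0.612
finger_force: 29.7
```

Emit:
arm_command(
  targets=[
    [0, 0, -0.1, 0, 1],
    [0, 0, -0.3, 0, 1],
    [0, 0, -0.4, 0, 1],
    [0, 0, -0.4, 0, 1],
    [0, 0, -0.2, 0, 1],
    [0, 0, 0, 0, 1],
  ],
)

```text
time: 15.13
position: [0.5401, -0.2672, 0.1768]
eef_rot: [0.978, -0.209, 0.019, -0.008]
contact_force: [0.1, -0.7, 0.2]
width: 0.614
finger_force: 29.6
```

```bash
python3 st.py; python3 - <<'E'
from h import *
F=[]
for i in range(8):
    f=optics.grab_frame("wrist");s=get_obs();F.append(np.r_[s["contact_force"],s["torque"]])
print(np.mean(F,0).round(3),np.std(F,0).round(3));save("w2",f)
E
```

```text
t 15.13 j [-0.602  0.519  1.425  0.032  1.168  1.377] p [ 0.5401 -0.2672  0.1768] r 0.6026 tilt out 1.92 lat 1.45 toolx az -24.1 F [ 0.07 -0.71  0.15] M [0.055 0.029 0.046] w 0.6136353528226542 29.64219644665718
zaxis xy deg [2.36 0.45]
[-0.394 -0.029 -1.33   0.053  0.049  0.012] [0.401 0.361 0.752 0.023 0.012 0.027]
```

View pics/w2.png

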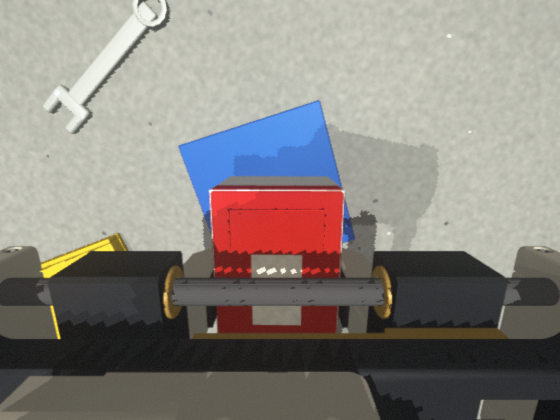

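The tin is held square in the fingers. The mean vertical force is -1.3 N, which points to an empty tin. Next is the rocking.

```bash
python3 - <<'E'
from h import *
b=optics.grab_frame("side");print("bottle",hit(b,578/1.4,82/1.4,0).round(3),"cyl",hit(b,478/1.4,75/1.4,0).round(3))
T=tool()
d=np.array([-.031,-.022,.011])
for k in range(16):
    Rk=T[:3,:3]@R.from_euler("z",-7.13*(k+.5),degrees=True).as_matrix()
    print((Rk.T@d*10).round(2).tolist())
E
```

```text
bottle [ 0.407 -0.72   0.   ] cyl [ 0.607 -0.681  0.   ]
[-0.21, 0.31, -0.12]
[-0.25, 0.28, -0.12]
[-0.28, 0.25, -0.12]
[-0.31, 0.21, -0.12]
[-0.33, 0.17, -0.12]
[-0.35, 0.13, -0.12]
[-0.37, 0.09, -0.12]
[-0.37, 0.04, -0.12]
[-0.38, -0.01, -0.12]
[-0.37, -0.05, -0.12]
[-0.36, -0.1, -0.12]
[-0.35, -0.14, -0.12]
[-0.33, -0.19, -0.12]
[-0.3, -0.22, -0.12]
[-0.27, -0.26, -0.12]
[-0.24, -0.29, -0.12]
```

Emit:
arm_command(
  targets=[
    [-0.2, 0.3, -0.12, -0.0396, 1],
    [-0.25, 0.28, -0.12, -0.0396, 1],
    [-0.28, 0.25, -0.12, -0.0396, 1],
    [-0.3, 0.2, -0.12, -0.0396, 1],
    [-0.33, 0.17, -0.12, -0.0396, 1],
    [-0.35, 0.13, -0.12, -0.0396, 1],
    [-0.37, 0.09, -0.12, -0.0396, 1],
    [-0.37, 0.04, -0.12, -0.0396, 1],
  ],
)

```text
time: 16.25
position: [0.292, -0.4129, 0.2519]
eef_rot: [0.965, 0.262, 0.017, -0.003]
contact_force: [0.3, -0.5, -1.0]
width: 0.614
finger_force: 29.6
```

Emit:
arm_command(
  targets=[
    [-0.38, 0, -0.12, -0.0396, 1],
    [-0.37, -0.05, -0.12, -0.0396, 1],
    [-0.36, -0.1, -0.12, -0.0396, 1],
    [-0.35, -0.15, -0.12, -0.0396, 1],
    [-0.33, -0.2, -0.12, -0.0396, 1],
    [-0.3, -0.22, -0.12, -0.0396, 1],
    [-0.27, -0.26, -0.12, -0.0396, 1],
    [-0.24, -0.3, -0.12, -0.0396, 1],
  ],
)

```text
time: 16.92
position: [0.0355, -0.5442, 0.3325]
eef_rot: [0.742, 0.67, 0.017, 0.006]
contact_force: [-0.4, -1.0, -1.0]
width: 0.612
finger_force: 29.6
```

```bash
python3 st.py
```

```text
t 16.92 j [-1.664  0.336  1.282  0.031  1.541 -1.564] p [ 0.0355 -0.5442  0.3325] r 0.5454 tilt out -0.69 lat 1.92 toolx az 84.2 F [-0.36 -1.02 -0.96] M [-0.072 -0.06  -0.016] w 0.6123653178850597 29.638469517230988
zaxis xy deg [1.88 0.82]
```

Emit:
arm_command(
  targets=[
    [-0.4, 0, 0, -0.032, 1],
    [-0.4, 0, 0, 0, 1],
    [-0.4, 0, 0, 0, 1],
    [-0.4, 0, 0, 0, 1],
    [-0.4, 0, 0, 0, 1],
    [-0.9, 0, -0.45, 0, 1],
    [-0.9, 0, -0.45, 0, 1],
    [-1, 0, -0.45, 0, 1],
    [-1, 0, -0.45, 0, 1],
    [-1, 0, -0.4, 0, 1],
  ],
)

```text
time: 17.75
position: [0.0256, -0.7999, 0.3459]
eef_rot: [0.71, 0.704, -0.01, 0.036]
contact_force: [-1.3, -0.5, 0.1]
width: 0.614
finger_force: 29.6
```

```bash
python3 st.py
```

```text
t 17.75 j [-1.65   0.999  0.039  0.047  2.04  -1.619] p [ 0.0256 -0.7999  0.3459] r 0.8003 tilt out 3.8 lat 1.98 toolx az 89.4 F [-1.33 -0.51  0.11] M [ 0.075 -0.09   0.007] w 0.6139188948472981 29.641902297735214
zaxis xy deg [ 2.1  -3.73]
```

Emit:
arm_command(
  targets=[
    [-1, 0, -0.4, 0, 1],
    [-1, 0, -0.4, 0, 1],
    [-1, 0, -0.3, 0, 1],
    [-1, 0, -0.3, 0, 1],
    [-1, 0, -0.2, 0, 1],
    [-1, 0, -0.2, 0, 1],
    [-1, 0, -0.2, 0, 1],
    [-1, 0, -0.1, 0, 1],
    [-1, 0, -0.1, 0, 1],
    [-1, 0, -0.1, 0, 1],
  ],
)

```text
time: 18.58
position: [0.0138, -0.8862, 0.3555]
eef_rot: [0.701, 0.692, -0.104, 0.136]
contact_force: [-0.5, -0.3, -1.8]
width: 0.61
finger_force: 29.6
```

```bash
python3 st.py
```

```text
t 18.58 j [-1.667  1.01   0.037  0.075  1.758 -1.627] p [ 0.0138 -0.8862  0.3555] r 0.8863 tilt out 19.6 lat 2.07 toolx az 88.8 F [-0.48 -0.33 -1.77] M [ 0.292  0.007 -0.033] w 0.6104716184949723 29.642023891210556
zaxis xy deg [  2.37 -19.18]
```

Emit:
arm_command(
  targets=[
    [-1, 0, -0.1, 0, 1],
    [-1, 0, 0, 0, 1],
    [-1, 0, 0, 0, 1],
    [-1, 0, 0, 0, 1],
    [-1, 0, 0, 0, 1],
    [-1, 0, 0, 0, 1],
  ],
)

```text
time: 19.08
position: [0.0083, -0.9374, 0.3657]
eef_rot: [0.69, 0.679, -0.161, 0.194]
contact_force: [-0.0, -0.1, -1.5]
width: 0.611
finger_force: 29.6
```

```bash
python3 st.py
```

```text
t 19.08 j [-1.673  1.023  0.037  0.091  1.58  -1.632] p [ 0.0083 -0.9374  0.3657] r 0.9374 tilt out 29.06 lat 2.12 toolx az 88.2 F [-0.02 -0.11 -1.51] M [ 0.327 -0.089 -0.021] w 0.6105097611002718 29.641913920640945
zaxis xy deg [  2.37 -27.81]
```

```bash
cat > feel.py <<'E'
from h import *
F=[];
for i in range(8):
    optics.grab_frame("wrist");s=get_obs();F.append(np.r_[s["contact_force"],s["torque"]])
print(np.mean(F,0).round(3),np.std(F,0).round(3),s["time"])
E
python3 feel.py
```

```text
[ 0.194  0.212 -0.703  0.359 -0.059  0.003] [0.501 0.689 0.38  0.03  0.021 0.045] 19.4833
```

```bash
cat > path.py <<'E'
from h import *
import sys
def rows(W,step=.04):
    T=tool();P=np.vstack([T[:3,3],W]);out=[]
    for a,b in zip(P[:-1],P[1:]):
        n=int(np.ceil(np.linalg.norm(b-a)/step)); d=T[:3,:3].T@(b-a)/n*10
        out.append((n,d.round(2).tolist()))
    for o in out: print(o)
rows(np.array(eval(sys.argv[1])))
E
python3 path.py "[[.06,-.55,.36],[.3,-.26,.36],[.38,0,.36],[.3,.26,.36],[.06,.58,.36]]"
```

```text
(10, [0.34, 0.05, -0.18])
(10, [0.26, 0.24, -0.13])
(7, [0.33, 0.11, -0.17])
(7, [0.32, -0.12, -0.18])
(10, [0.27, -0.24, -0.16])
```

Emit:
arm_command(
  targets=[
    [0.34, 0.05, -0.18, 0, 1],
    [0.34, 0.05, -0.18, 0, 1],
    [0.34, 0.05, -0.18, 0, 1],
    [0.34, 0.05, -0.18, 0, 1],
    [0.34, 0.05, -0.18, 0, 1],
    [0.34, 0.05, -0.18, 0, 1],
    [0.34, 0.05, -0.18, 0, 1],
    [0.34, 0.05, -0.18, 0, 1],
    [0.34, 0.05, -0.18, 0, 1],
    [0.3, 0.15, -0.16, 0, 1],
  ],
)

```text
time: 20.32
position: [0.062, -0.6122, 0.3664]
eef_rot: [0.691, 0.679, -0.159, 0.192]
contact_force: [0.9, -0.8, -0.4]
width: 0.614
finger_force: 29.6
```

Emit:
arm_command(
  targets=[
    [0.26, 0.25, -0.14, 0, 1],
    [0.26, 0.25, -0.14, 0, 1],
    [0.26, 0.25, -0.14, 0, 1],
    [0.26, 0.25, -0.14, 0, 1],
    [0.26, 0.25, -0.14, 0, 1],
    [0.26, 0.25, -0.14, 0, 1],
    [0.26, 0.25, -0.14, 0, 1],
    [0.26, 0.25, -0.14, 0, 1],
    [0.26, 0.25, -0.14, 0, 1],
    [0.33, 0.11, -0.17, 0, 1],
  ],
)

```text
time: 21.15
position: [0.3015, -0.3118, 0.3759]
eef_rot: [0.69, 0.679, -0.158, 0.194]
contact_force: [1.8, -0.1, -1.4]
width: 0.612
finger_force: 29.6
```

```bash
python3 st.py;python3 path.py "[[.38,0,.34],[.3,.26,.34],[.05,.58,.34]]"
```

```text
t 21.15 j [-0.753 -0.099  1.772 -0.369  1.104 -0.63 ] p [ 0.3015 -0.3118  0.3759] r 0.4337 tilt out 22.25 lat -17.66 toolx az 88.2 F [ 1.76 -0.1  -1.44] M [ 0.432 -0.166 -0.023] w 0.6118978652461768 29.640015363693237
zaxis xy deg [  2.59 -27.68]
(9, [0.33, 0.08, -0.13])
(7, [0.32, -0.12, -0.18])
(11, [0.25, -0.23, -0.15])
```

Emit:
arm_command(
  targets=[
    [0.33, 0.08, -0.13, 0, 1],
    [0.33, 0.08, -0.13, 0, 1],
    [0.33, 0.08, -0.13, 0, 1],
    [0.33, 0.08, -0.13, 0, 1],
    [0.33, 0.08, -0.13, 0, 1],
    [0.33, 0.08, -0.13, 0, 1],
    [0.33, 0.08, -0.13, 0, 1],
    [0.33, 0.08, -0.13, 0, 1],
    [0.33, 0.05, -0.15, 0, 1],
    [0.33, -0.12, -0.18, 0, 1],
  ],
)

```text
time: 21.98
position: [0.361, 0.0443, 0.339]
eef_rot: [0.69, 0.679, -0.158, 0.193]
contact_force: [0.7, -0.5, -0.9]
width: 0.611
finger_force: 29.6
```

Emit:
arm_command(
  targets=[
    [0.32, -0.12, -0.18, 0, 1],
    [0.32, -0.12, -0.18, 0, 1],
    [0.32, -0.12, -0.18, 0, 1],
    [0.32, -0.12, -0.18, 0, 1],
    [0.32, -0.12, -0.18, 0, 1],
    [0.32, -0.12, -0.18, 0, 1],
    [0.25, -0.23, -0.15, 0, 1],
    [0.25, -0.23, -0.15, 0, 1],
    [0.25, -0.23, -0.15, 0, 1],
    [0.25, -0.23, -0.15, 0, 1],
  ],
)

```text
time: 22.82
position: [0.1951, 0.3811, 0.3379]
eef_rot: [0.69, 0.679, -0.158, 0.192]
contact_force: [1.2, -0.1, -1.0]
width: 0.614
finger_force: 29.6
```

```bash
python3 st.py;python3 path.py "[[.05,.55,.32],[.0,.66,.32]]"
```

```text
t 22.82 j [ 1.101  0.366  1.324 -0.272  1.877  1.091] p [0.1951 0.3811 0.3379] r 0.4282 tilt out -24.05 lat -14.92 toolx az 88.2 F [ 1.22 -0.08 -1.05] M [ 0.385 -0.099 -0.03 ] w 0.6143840580957616 29.641046673059464
zaxis xy deg [  2.49 -27.51]
(6, [0.25, -0.24, -0.12])
(4, [0.24, -0.13, -0.14])
```

Emit:
arm_command(
  targets=[
    [0.25, -0.24, -0.12, 0, 1],
    [0.25, -0.24, -0.12, 0, 1],
    [0.25, -0.24, -0.12, 0, 1],
    [0.25, -0.24, -0.12, 0, 1],
    [0.25, -0.24, -0.12, 0, 1],
    [0.25, -0.2, -0.12, 0, 1],
    [0.28, -0.13, -0.15, 0, 1],
    [0.28, -0.13, -0.15, 0, 1],
    [0.6, 0, -0.8, 0, 1],
    [0.6, 0, -0.8, 0, 1],
  ],
)

```text
time: 23.65
position: [0.0274, 0.6307, 0.3526]
eef_rot: [0.686, 0.675, -0.177, 0.206]
contact_force: [1.1, 2.3, 0.2]
width: 0.612
finger_force: 29.6
```

```bash
python3 st.py
```

```text
t 23.65 j [ 1.453  0.969  0.208 -0.162  2.5    1.366] p [0.0274 0.6307 0.3526] r 0.6313 tilt out -31.3 lat -3.3 toolx az 88.3 F [1.11 2.31 0.16] M [ 0.441 -0.12  -0.018] w 0.6119185373409413 29.642378836870193
zaxis xy deg [  2.01 -29.88]
```

Emit:
arm_command(
  targets=[
    [0.7, 0, -0.7, 0, 1],
    [0.7, 0, -0.7, 0, 1],
    [0.7, 0, -0.7, 0, 1],
    [0.7, 0, -0.7, 0, 1],
  ],
)

```text
time: 23.98
position: [0.0151, 0.6224, 0.3759]
eef_rot: [0.686, 0.668, -0.199, 0.21]
contact_force: [-0.0, -0.7, -1.2]
width: 0.608
finger_force: 29.9
```

```bash
python3 st.py
```

```text
t 23.98 j [ 1.458  1.027  0.036 -0.152  2.658  1.372] p [0.0151 0.6224 0.3759] r 0.6226 tilt out -33.64 lat -1.23 toolx az 88.0 F [-0.04 -0.65 -1.2 ] M [ 0.391 -0.158  0.012] w 0.6081190867589353 29.87070009112358
zaxis xy deg [  0.46 -31.76]
```

Emit:
arm_command(
  targets=[
    [0.35, 0, -0.95, 0, 1],
    [0.35, 0, -0.95, 0, 1],
    [0.35, 0, -0.95, 0, 1],
  ],
)

```text
time: 24.23
position: [0.0133, 0.616, 0.4007]
eef_rot: [0.69, 0.672, -0.185, 0.196]
contact_force: [0.2, -0.3, -1.0]
width: 0.605
finger_force: 29.9
```

```bash
python3 st.py
```

```text
t 24.23 j [ 1.458  0.986  0.036 -0.143  2.658  1.376] p [0.0133 0.616  0.4007] r 0.6162 tilt out -31.28 lat -1.1 toolx az 88.0 F [ 0.22 -0.31 -1.03] M [ 0.394 -0.066  0.001] w 0.6049923349505585 29.870982617139816
zaxis xy deg [  0.46 -29.77]
```

```bash
cat > opt.py <<'E'
from kin import *
from scipy.optimize import lsq_linear
from h import get_obs
def plan(q,w=1.,mag=.108,lim=(.036,2.658)):
    J=np.array([(fk(q+1e-5*e,p)-fk(q-1e-5*e,p))/2e-5 for e in np.eye(3)]).T
    A=np.vstack([J,w*np.ones(3)]);phi=np.pi-q.sum();best=[]
    for a in np.radians(range(-60,190,5)):
        b=np.r_[mag*np.cos(a),mag*np.sin(a),0]
        lo=[-.15,(lim[0]-q[1])-1e-9 if q[1]<lim[0]+.15 else -.15,-.18];hi=[.15,.18,max(lim[1]-q[2],1e-9) if q[2]>lim[1]-.18 else .18]
        lo[1]=min(lo[1],-1e-9)
        x=lsq_linear(A,b,bounds=(lo,hi)).x
        best.append((-np.degrees(x.sum()),np.degrees(a),np.cos(a-phi),-np.sin(a-phi),*x))
    return sorted(best)[::-1]
if __name__=="__main__":
    q=get_obs()["joints"][[1,2,4]]
    for b in plan(q)[:6]:print(np.round(b,2))
E
python3 opt.py
```

```text
[ 1.13e+00  4.00e+01  3.30e-01 -9.40e-01 -2.00e-02 -0.00e+00  0.00e+00]
[ 1.12e+00  4.50e+01  2.40e-01 -9.70e-01 -4.00e-02  2.00e-02  0.00e+00]
[ 1.09e+00  5.00e+01  1.60e-01 -9.90e-01 -6.00e-02  4.00e-02  0.00e+00]
[ 1.06 55.    0.07 -1.   -0.07  0.06  0.  ]
[ 1.02e+00  6.00e+01 -1.00e-02 -1.00e+00 -9.00e-02  7.00e-02  0.00e+00]
[ 0.97 65.   -0.1  -0.99 -0.11  0.09  0.  ]
```

Emit:
arm_command(
  targets=[
    [0.33, 0, -0.94, 0, 1],
    [0.33, 0, -0.94, 0, 1],
    [0.36, 0, -0.93, 0, 1],
    [0.38, 0, -0.92, 0, 1],
    [0.4, 0, -0.92, 0, 1],
    [0.42, 0, -0.9, 0, 1],
    [0.45, 0, -0.9, 0, 1],
    [0.47, 0, -0.88, 0, 1],
  ],
)

```text
time: 24.9
position: [0.0088, 0.5996, 0.4521]
eef_rot: [0.698, 0.679, -0.157, 0.164]
contact_force: [-0.1, 0.9, -1.0]
width: 0.609
finger_force: 29.9
```

```bash
python3 st.py; python3 opt.py
```

```text
t 24.9 j [ 1.456  0.9    0.036 -0.115  2.657  1.394] p [0.0088 0.5996 0.4521] r 0.5996 tilt out -26.22 lat -0.52 toolx az 88.2 F [-0.08  0.88 -1.04] M [ 0.355 -0.047 -0.018] w 0.6087059376883527 29.87107962369919
zaxis xy deg [  0.15 -25.32]
[ 1.12e+00  4.50e+01  3.30e-01 -9.40e-01 -2.00e-02 -0.00e+00  0.00e+00]
[ 1.12e+00  5.00e+01  2.40e-01 -9.70e-01 -4.00e-02  2.00e-02  0.00e+00]
[ 1.09e+00  5.50e+01  1.60e-01 -9.90e-01 -6.00e-02  4.00e-02  0.00e+00]
[ 1.06e+00  6.00e+01  7.00e-02 -1.00e+00 -7.00e-02  5.00e-02  0.00e+00]
[ 1.02e+00  6.50e+01 -2.00e-02 -1.00e+00 -9.00e-02  7.00e-02  0.00e+00]
[ 0.97 70.   -0.1  -0.99 -0.11  0.09  0.  ]
```

```bash
python3 - <<'E'
from opt import *
for phi in (-26,-15,-5):
  for j2 in (.9,1.0,1.1,1.2,1.3):
    q=np.array([j2,.0361,np.pi-np.radians(phi)-j2-.036])
    if q[2]>2.66: continue
    print(phi,j2,fk(q,p).round(3),np.round(plan(q)[0][:4],2))
E
```

```text
-26 0.9 [0.598 0.452] [ 1.13 45.    0.33 -0.95]
-26 1.0 [0.645 0.376] [ 1.04 30.    0.56 -0.83]
-26 1.1 [0.683 0.297] [ 1.17 25.    0.63 -0.78]
-26 1.2 [0.714 0.214] [ 1.29 15.    0.75 -0.66]
-26 1.3 [0.736 0.128] [ 1.39 10.    0.81 -0.59]
-15 0.9 [0.652 0.431] [ 1.16 35.    0.64 -0.77]
-15 1.0 [0.699 0.356] [ 1.28 30.    0.71 -0.71]
-15 1.1 [0.737 0.276] [ 1.38 25.    0.77 -0.64]
-15 1.2 [0.768 0.193] [ 1.47 15.    0.87 -0.5 ]
-15 1.3 [0.79  0.108] [ 1.55 10.    0.91 -0.42]
-5 0.9 [0.704 0.422] [ 1.36 35.    0.77 -0.64]
-5 1.0 [0.75  0.347] [ 1.45 30.    0.82 -0.57]
-5 1.1 [0.789 0.267] [ 1.53 25.    0.87 -0.5 ]
-5 1.2 [0.819 0.184] [ 1.59 15.    0.94 -0.34]
-5 1.3 [0.841 0.099] [ 1.64 10.    0.97 -0.26]
```

Emit:
arm_command(
  targets=[
    [0.3, 0, 0.25, 0, 1],
    [0.3, 0, 0.25, 0, 1],
    [0.3, 0, 0.25, 0, 1],
    [0.3, 0, 0.22, 0, 1],
    [0.63, 0, -0.78, 0, 1],
    [0.63, 0, -0.78, 0, 1],
    [0.65, 0, -0.76, 0, 1],
    [0.67, 0, -0.75, 0, 1],
    [0.7, 0, -0.72, 0, 1],
    [0.72, 0, -0.7, 0, 1],
  ],
)

```text
time: 25.73
position: [0.0062, 0.6221, 0.3861]
eef_rot: [0.692, 0.667, -0.205, 0.185]
contact_force: [0.3, -0.5, 0.0]
width: 0.607
finger_force: 29.9
```

```bash
python3 st.py; python3 opt.py|head -1
```

```text
t 25.73 j [ 1.451  1.008  0.036 -0.057  2.656  1.446] p [0.0062 0.6221 0.3861] r 0.6221 tilt out -31.98 lat 1.83 toolx az 88.1 F [ 0.28 -0.52  0.04] M [ 0.4   -0.14   0.014] w 0.6068420261604088 29.901074767112732
zaxis xy deg [ -2.14 -30.33]
[ 1.13e+00  4.00e+01  3.10e-01 -9.50e-01 -2.00e-02  0.00e+00  0.00e+00]
```

```bash
python3 - <<'E'
from h import *
f=optics.grab_frame("wrist");save("w3",f)
T=tool();E=T@f["mount"]
for u,v in [(0,0),(559,0),(280,0),(280,150)]: print(u,v,hit(f,u,v,0,E).round(2))
E
python3 path.py "[[.01,.55,.22],[.01,.70,.20]]"
```

```text
0 0 [-0.36  0.67  0.  ]
559 0 [0.36 0.65 0.  ]
280 0 [0.01 0.66 0.  ]
280 150 [-0.    0.43 -0.  ]
(5, [0.05, 0.02, 0.36])
(4, [0.34, -0.02, -0.16])
```

View pics/w3.png

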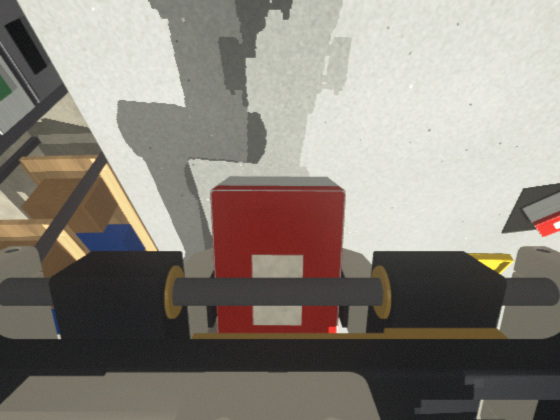

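The wrist view shows bare table ahead out to y = 0.66, with the tin held square (lid at (212..345, 188..332)). It's clear to work lower here.

Emit:
arm_command(
  targets=[
    [-0.2, 0, 0.25, 0, 1],
    [0, 0, 0.38, 0, 1],
    [0.05, 0, 0.38, 0, 1],
    [0.1, 0, 0.38, 0, 1],
    [0.2, 0, 0.3, 0, 1],
    [0.3, 0, 0, 0, 1],
    [0.35, 0, -0.16, 0, 1],
    [0.35, 0, -0.16, 0, 1],
    [0.3, 0, -0.15, 0, 1],
  ],
)

```text
time: 26.53
position: [0.0078, 0.6789, 0.2353]
eef_rot: [0.692, 0.667, -0.206, 0.186]
contact_force: [0.9, 1.7, 0.3]
width: 0.607
finger_force: 29.9
```

```bash
python3 st.py; python3 opt.py|head -1
```

```text
t 26.53 j [ 1.457  1.136  0.164 -0.036  2.403  1.475] p [0.0078 0.6789 0.2353] r 0.6789 tilt out -32.17 lat 1.71 toolx az 88.2 F [0.86 1.69 0.3 ] M [ 0.466 -0.158 -0.025] w 0.6071977251397386 29.901039004325867
zaxis xy deg [ -2.06 -30.49]
[ 1.07 20.    0.61 -0.79  0.05 -0.13  0.06]
```

Emit:
arm_command(
  targets=[
    [0.65, 0, -0.75, 0, 1],
    [0.65, 0, -0.75, 0, 1],
    [0.66, 0, -0.75, 0, 1],
    [0.67, 0, -0.75, 0, 1],
    [0.68, 0, -0.74, 0, 1],
  ],
)

```text
time: 26.95
position: [0.008, 0.6376, 0.3083]
eef_rot: [0.681, 0.651, -0.257, 0.216]
contact_force: [-0.2, -0.9, -0.6]
width: 0.609
finger_force: 29.9
```

```bash
python3 st.py; python3 opt.py|head -1
```

```text
t 26.95 j [ 1.443  1.132  0.037 -0.024  2.657  1.472] p [0.008  0.6376 0.3083] r 0.6377 tilt out -39.0 lat 3.52 toolx az 88.4 F [-0.17 -0.9  -0.6 ] M [ 0.464 -0.116 -0.053] w 0.6087595302890828 29.90090936422348
zaxis xy deg [ -3.97 -36.01]
[ 1.12e+00  3.50e+01  2.70e-01 -9.60e-01 -3.00e-02  1.00e-02  0.00e+00]
```

Emit:
arm_command(
  targets=[
    [0.2, 0, -1, 0, 1],
    [0.2, 0, -1, 0, 1],
    [0.2, 0, -1, 0, 1],
    [0.2, 0, -1, 0, 1],
  ],
)

```text
time: 27.28
position: [0.015, 0.6299, 0.3533]
eef_rot: [0.69, 0.658, -0.233, 0.191]
contact_force: [-0.8, -0.1, -0.5]
width: 0.607
finger_force: 29.9
```

```bash
python3 st.py
```

```text
t 27.28 j [ 1.43   1.06   0.036 -0.022  2.657  1.463] p [0.015  0.6299 0.3533] r 0.6301 tilt out -34.9 lat 3.26 toolx az 88.1 F [-0.75 -0.13 -0.54] M [ 0.452 -0.191  0.011] w 0.607448357848124 29.900866001844406
zaxis xy deg [ -4.04 -32.7 ]
```

Emit:
arm_command(
  targets=[
    [-0.1, 0, -1, 0, 1],
    [-0.1, 0, -1, 0, 1],
    [-0.1, 0, -1, 0, 1],
    [-0.1, 0, -1, 0, 1],
  ],
)

```text
time: 27.62
position: [0.0218, 0.6132, 0.4163]
eef_rot: [0.701, 0.667, -0.196, 0.159]
contact_force: [1.1, 1.2, -1.2]
width: 0.611
finger_force: 29.9
```

```bash
python3 st.py
```

```text
t 27.62 j [ 1.417  0.959  0.036 -0.026  2.657  1.446] p [0.0218 0.6132 0.4163] r 0.6136 tilt out -29.13 lat 2.62 toolx az 87.8 F [ 1.06  1.2  -1.24] M [ 0.381 -0.096  0.037] w 0.6107742744631428 29.900918751955032
zaxis xy deg [ -3.61 -27.78]
```

Emit:
arm_command(
  targets=[
    [-0.5, 0, -1, 0, 1],
    [-0.5, 0, -1, 0, 1],
    [-0.5, 0, -1, 0, 1],
    [-0.5, 0, -1, 0, 1],
    [-0.45, 0, -1, 0, 1],
    [-0.45, 0, -1, 0, 1],
  ],
)

```text
time: 28.12
position: [0.0299, 0.5645, 0.5292]
eef_rot: [0.714, 0.681, -0.121, 0.104]
contact_force: [-0.6, 0.1, -0.9]
width: 0.608
finger_force: 29.9
```

```bash
python3 st.py
```

```text
t 28.12 j [ 1.395  0.766  0.036 -0.052  2.657  1.401] p [0.0299 0.5645 0.5292] r 0.5653 tilt out -18.32 lat 0.82 toolx az 87.4 F [-0.58  0.09 -0.94] M [ 0.248 -0.056 -0.025] w 0.6079148819261933 29.901459217071533
zaxis xy deg [ -1.78 -17.94]
```

Emit:
arm_command(
  targets=[
    [-0.6, 0, -1, 0, 1],
    [-0.6, 0, -1, 0, 1],
    [-0.6, 0, -1, 0, 1],
    [-0.6, 0, -1, 0, 1],
    [-0.6, 0, -1, 0, 1],
    [-0.7, 0, -1, 0, 1],
    [-0.7, 0, -1, 0, 1],
    [-0.7, 0, -1, 0, 1],
  ],
)

```text
time: 28.78
position: [0.0336, 0.4626, 0.6667]
eef_rot: [0.721, 0.692, -0.008, 0.037]
contact_force: [0.3, 0.5, -0.3]
width: 0.61
finger_force: 29.9
```

```bash
python3 st.py
```

```text
t 28.78 j [ 1.367  0.5    0.036 -0.111  2.658  1.311] p [0.0336 0.4626 0.6667] r 0.4638 tilt out -3.47 lat -2.51 toolx az 87.6 F [ 0.27  0.47 -0.28] M [ 0.033 -0.074  0.028] w 0.610137257461853 29.900921434164047
zaxis xy deg [ 2.25 -3.64]
```

Emit:
arm_command(
  targets=[
    [-0.7, 0, -1, 0, 1],
    [-0.7, 0, -1, 0, 1],
    [-0.7, 0, -1, 0, 1],
    [-0.7, 0, -1, 0, 1],
    [-0.2, 0, 0.35, 0, 1],
    [0, 0, 0.4, 0, 1],
    [0, 0, 0.4, 0, 1],
    [0, 0, 0.4, 0, 1],
    [0, 0, 0.4, 0, 1],
    [0.2, 0, 0.36, 0, 1],
  ],
)

```text
time: 29.62
position: [0.0501, 0.4225, 0.5553]
eef_rot: [0.719, 0.693, 0.054, 0.011]
contact_force: [0.4, 0.8, 0.2]
width: 0.607
finger_force: 29.9
```

```bash
python3 st.py; python3 path.py "[[.01,.72,.36]]"
```

```text
t 29.62 j [ 1.327  0.076  1.027 -0.082  1.959  1.329] p [0.0501 0.4225 0.5553] r 0.4255 tilt out 3.96 lat -4.88 toolx az 88.1 F [0.41 0.79 0.23] M [-0.051 -0.052  0.032] w 0.6074313021884377 29.900809675455093
zaxis xy deg [5.3  3.35]
(9, [0.31, -0.08, 0.23])
```

Emit:
arm_command(
  targets=[
    [0.31, -0.08, 0.23, 0, 1],
    [0.31, -0.08, 0.23, 0, 1],
    [0.31, -0.08, 0.23, 0, 1],
    [0.31, -0.08, 0.23, 0, 1],
    [0.31, -0.08, 0.23, 0, 1],
    [0.31, -0.08, 0.23, 0, 1],
    [0.31, -0.08, 0.23, 0, 1],
    [0.35, -0.08, 0.2, 0, 1],
    [1, 0, -0.5, 0, 1],
    [1, 0, -0.5, 0, 1],
  ],
)

```text
time: 30.45
position: [0.012, 0.7348, 0.4075]
eef_rot: [0.718, 0.694, 0.051, 0.014]
contact_force: [0.1, 1.8, 0.7]
width: 0.61
finger_force: 29.9
```

Emit:
arm_command(
  targets=[
    [1, 0, -0.45, 0, 1],
    [1, 0, -0.45, 0, 1],
    [1, 0, -0.4, 0, 1],
    [1, 0, -0.4, 0, 1],
    [1, 0, -0.35, 0, 1],
    [1, 0, -0.35, 0, 1],
    [1, 0, -0.3, 0, 1],
    [1, 0, -0.25, 0, 1],
  ],
)

```text
time: 31.12
position: [0.0144, 0.8134, 0.4219]
eef_rot: [0.71, 0.692, 0.12, -0.053]
contact_force: [-0.1, 0.0, -0.3]
width: 0.604
finger_force: 29.9
```

```bash
python3 st.py
```

```text
t 31.12 j [ 1.488  0.913  0.037 -0.084  1.939  1.475] p [0.0144 0.8134 0.4219] r 0.8136 tilt out 14.05 lat -5.39 toolx az 89.2 F [-0.09  0.01 -0.33] M [-0.199  0.027  0.003] w 0.6036342460312503 29.90109756588936
zaxis xy deg [ 5.63 13.82]
```

Emit:
arm_command(
  targets=[
    [1, 0, -0.25, 0, 1],
    [1, 0, -0.2, 0, 1],
    [1, 0, -0.2, 0, 1],
    [1, 0, -0.1, 0, 1],
    [1, 0, -0.1, 0, 1],
    [1, 0, -0.1, 0, 1],
    [1, 0, 0, 0, 1],
    [1, 0, 0, 0, 1],
    [1, 0, 0, 0, 1],
  ],
)

```text
time: 31.87
position: [0.0168, 0.8981, 0.4238]
eef_rot: [0.69, 0.68, 0.206, -0.136]
contact_force: [-0.2, 0.2, -0.8]
width: 0.61
finger_force: 29.9
```

```bash
python3 st.py; python3 path.py "[[.06,.55,.43],[.28,.26,.43],[.36,0,.43],[.28,-.26,.43],[.05,-.52,.42]]"
```

```text
t 31.87 j [ 1.487  0.946  0.037 -0.06   1.663  1.481] p [0.0168 0.8981 0.4238] r 0.8983 tilt out 27.99 lat -5.19 toolx az 90.7 F [-0.16  0.23 -0.82] M [-0.382 -0.059 -0.039] w 0.6101252667029893 29.901098906993866
zaxis xy deg [ 5.68 26.79]
(9, [-0.34, 0.06, -0.18])
(10, [-0.26, 0.23, -0.11])
(7, [-0.33, 0.13, -0.16])
(7, [-0.33, -0.1, -0.19])
(9, [-0.26, -0.24, -0.15])
```

Emit:
arm_command(
  targets=[
    [1, 0, 0, 0, 1],
    [1, 0, 0, 0, 1],
    [-0.34, 0.06, -0.19, 0, 1],
    [-0.34, 0.06, -0.19, 0, 1],
    [-0.34, 0.06, -0.19, 0, 1],
    [-0.34, 0.06, -0.19, 0, 1],
    [-0.34, 0.06, -0.19, 0, 1],
    [-0.34, 0.06, -0.19, 0, 1],
    [-0.34, 0.06, -0.19, 0, 1],
    [-0.34, 0.06, -0.19, 0, 1],
  ],
)

```text
time: 32.7
position: [0.0491, 0.6554, 0.4286]
eef_rot: [0.684, 0.676, 0.225, -0.154]
contact_force: [1.2, 1.2, -0.3]
width: 0.61
finger_force: 29.9
```

Emit:
arm_command(
  targets=[
    [-0.32, 0.15, -0.17, 0, 1],
    [-0.26, 0.25, -0.12, 0, 1],
    [-0.26, 0.25, -0.12, 0, 1],
    [-0.26, 0.25, -0.12, 0, 1],
    [-0.26, 0.25, -0.12, 0, 1],
    [-0.26, 0.25, -0.12, 0, 1],
    [-0.26, 0.25, -0.12, 0, 1],
    [-0.26, 0.25, -0.12, 0, 1],
    [-0.26, 0.25, -0.12, 0, 1],
    [-0.26, 0.25, -0.12, 0, 1],
  ],
)

```text
time: 33.53
position: [0.2796, 0.3555, 0.4205]
eef_rot: [0.684, 0.677, 0.226, -0.153]
contact_force: [1.2, 0.5, -1.3]
width: 0.605
finger_force: 29.9
```

```bash
python3 st.py; python3 path.py "[[.36,0,.43],[.28,-.26,.43],[.05,-.55,.42]]"
```

```text
t 33.53 j [ 0.432 -0.14   1.707  0.463  1.261  0.369] p [0.2796 0.3555 0.4205] r 0.4523 tilt out 27.91 lat 13.81 toolx az 91.3 F [ 1.25  0.51 -1.3 ] M [-0.41  -0.044 -0.051] w 0.604855580679379 29.902613908052444
zaxis xy deg [ 5.83 29.54]
(10, [-0.3, 0.09, -0.18])
(7, [-0.32, -0.1, -0.2])
(10, [-0.25, -0.22, -0.16])
```

Emit:
arm_command(
  targets=[
    [-0.34, 0.07, -0.2, 0, 1],
    [-0.34, 0.07, -0.2, 0, 1],
    [-0.34, 0.07, -0.2, 0, 1],
    [-0.34, 0.07, -0.2, 0, 1],
    [-0.34, 0.07, -0.2, 0, 1],
    [-0.34, 0.05, -0.2, 0, 1],
    [-0.34, 0.05, -0.2, 0, 1],
    [-0.34, 0, -0.2, 0, 1],
    [-0.34, 0, -0.2, 0, 1],
    [-0.34, -0.08, -0.2, 0, 1],
  ],
)

```text
time: 34.37
position: [0.3017, -0.0399, 0.4186]
eef_rot: [0.684, 0.677, 0.224, -0.152]
contact_force: [1.1, -0.5, -1.4]
width: 0.612
finger_force: 29.9
```

Emit:
arm_command(
  targets=[
    [-0.33, -0.1, -0.2, 0, 1],
    [-0.33, -0.1, -0.2, 0, 1],
    [-0.33, -0.1, -0.2, 0, 1],
    [-0.33, -0.1, -0.2, 0, 1],
    [-0.33, -0.1, -0.2, 0, 1],
    [-0.33, -0.1, -0.2, 0, 1],
    [-0.27, -0.22, -0.16, 0, 1],
    [-0.27, -0.22, -0.16, 0, 1],
    [-0.27, -0.22, -0.16, 0, 1],
    [-0.27, -0.22, -0.16, 0, 1],
  ],
)

```text
time: 35.2
position: [0.1403, -0.3903, 0.4043]
eef_rot: [0.685, 0.677, 0.223, -0.153]
contact_force: [0.2, -0.1, -0.9]
width: 0.61
finger_force: 29.9
```

```bash
python3 st.py; python3 path.py "[[.03,-.62,.44]]"
```

```text
t 35.2 j [-1.509  0.344  1.198  0.154  2.127 -1.452] p [ 0.1403 -0.3903  0.4043] r 0.4147 tilt out -26.57 lat 15.44 toolx az 91.1 F [ 0.22 -0.1  -0.94] M [-0.435 -0.052  0.001] w 0.609985232000909 29.902052879333496
zaxis xy deg [ 5.69 29.28]
(7, [-0.25, -0.14, -0.23])
```

Emit:
arm_command(
  targets=[
    [-0.2, -0.29, -0.2, 0, 1],
    [-0.2, -0.29, -0.2, 0, 1],
    [-0.2, -0.29, -0.2, 0, 1],
    [-0.2, -0.29, -0.2, 0, 1],
    [-0.2, -0.29, -0.2, 0, 1],
    [-0.2, -0.29, -0.2, 0, 1],
    [-0.2, -0.29, -0.2, 0, 1],
    [-0.25, -0.25, -0.22, 0, 1],
    [0, 0, -1, 0, 1],
    [0, 0, -1, 0, 1],
  ],
)

```text
time: 36.03
position: [-0.092, -0.5986, 0.4349]
eef_rot: [0.69, 0.683, 0.196, -0.139]
contact_force: [-0.2, -1.1, -2.9]
width: 0.605
finger_force: 29.9
```

```bash
python3 st.py
```

```text
t 36.03 j [-1.83   0.925  0.046 -0.084  2.654 -1.885] p [-0.092  -0.5986  0.4349] r 0.6056 tilt out -27.83 lat 0.61 toolx az 90.7 F [-0.2  -1.13 -2.87] M [-0.433 -0.078 -0.025] w 0.6053245856800412 29.901198148727417
zaxis xy deg [ 4.66 26.35]
```

Emit:
arm_command(
  targets=[
    [0.5, 0, -1, 0, 1],
    [0.5, 0, -1, 0, 1],
    [0.5, 0, -1, 0, 1],
    [0.5, 0, -1, 0, 1],
    [0.5, 0, -1, 0, 1],
    [0.5, 0, -1, 0, 1],
    [0.6, 0, -1, 0, 1],
    [0.6, 0, -1, 0, 1],
    [0.6, 0, -1, 0, 1],
    [0.6, 0, -1, 0, 1],
  ],
)

```text
time: 36.87
position: [-0.1125, -0.4812, 0.6297]
eef_rot: [0.702, 0.707, 0.042, -0.075]
contact_force: [0.3, -0.2, -1.0]
width: 0.612
finger_force: 29.9
```

```bash
python3 st.py
```

```text
t 36.87 j [-1.895  0.58   0.036 -0.21   2.658 -2.083] p [-0.1125 -0.4812  0.6297] r 0.4942 tilt out -8.56 lat -4.79 toolx az 90.2 F [ 0.25 -0.24 -0.98] M [-0.129 -0.127 -0.005] w 0.6116415829749533 29.90129202604294
zaxis xy deg [-2.71  9.39]
```

Emit:
arm_command(
  targets=[
    [0.7, 0.1, -1, 0, 1],
    [0.7, 0.1, -1, 0, 1],
    [0.7, 0.1, -1, 0, 1],
    [0.7, 0.1, -1, 0, 1],
  ],
)

```text
time: 37.2
position: [-0.1069, -0.4177, 0.6942]
eef_rot: [0.7, 0.711, -0.022, -0.062]
contact_force: [-0.6, 0.2, -0.8]
width: 0.605
finger_force: 29.9
```

```bash
python3 st.py;python3 path.py "[[.12,-.42,.58],[.38,-.22,.35],[.497,.002,.16]]"
```

```text
t 37.2 j [-1.907  0.443  0.036 -0.284  2.658 -2.175] p [-0.1069 -0.4177  0.6942] r 0.4312 tilt out -1.33 lat -7.4 toolx az 90.7 F [-0.56  0.17 -0.81] M [-0.066 -0.176  0.071] w 0.6051762907278734 29.901297837495804
zaxis xy deg [-6.82  3.11]
(7, [-0.02, 0.34, 0.12])
(11, [0.17, 0.26, 0.19])
(8, [0.26, 0.18, 0.23])
```

```bash
python3 path.py "[[.16,-.42,.63],[.40,-.2,.63],[.45,.07,.64]]"
```

```text
(7, [-0.01, 0.39, 0.05])
(9, [0.24, 0.27, -0.02])
(7, [0.38, 0.08, -0.0])
```

Emit:
arm_command(
  targets=[
    [0, 0.38, 0.05, 0, 1],
    [0, 0.38, 0.05, 0, 1],
    [0, 0.38, 0.05, 0, 1],
    [0, 0.38, 0.05, 0, 1],
    [0, 0.38, 0.05, 0, 1],
    [0, 0.38, 0.05, 0, 1],
    [0.05, 0.38, 0.05, 0, 1],
    [0.24, 0.27, 0, 0, 1],
    [0.24, 0.27, 0, 0, 1],
    [0.24, 0.27, 0, 0, 1],
  ],
)

```text
time: 38.03
position: [0.2291, -0.3323, 0.6241]
eef_rot: [0.7, 0.711, -0.02, -0.06]
contact_force: [-0.1, -0.2, -1.3]
width: 0.611
finger_force: 29.9
```

Emit:
arm_command(
  targets=[
    [0.24, 0.27, 0, 0, 1],
    [0.24, 0.27, 0, 0, 1],
    [0.24, 0.27, 0, 0, 1],
    [0.24, 0.27, 0, 0, 1],
    [0.26, 0.27, 0, 0, 1],
    [0.38, 0.1, 0, 0, 1],
    [0.38, 0.1, 0, 0, 1],
    [0.38, 0.1, 0, 0, 1],
    [0.38, 0.1, 0, 0, 1],
    [0.38, 0.1, 0, 0, 1],
  ],
)

```text
time: 38.87
position: [0.4059, -0.0182, 0.6234]
eef_rot: [0.7, 0.712, -0.017, -0.06]
contact_force: [0.1, -0.8, -0.4]
width: 0.609
finger_force: 29.9
```

```bash
python3 st.py
```

```text
t 38.87 j [-0.257  0.226  0.645  0.045  2.391 -0.243] p [ 0.4059 -0.0182  0.6234] r 0.4063 tilt out -6.42 lat 3.17 toolx az 90.8 F [ 0.06 -0.75 -0.44] M [-0.083 -0.202 -0.056] w 0.6091337452949599 29.89909127354622
zaxis xy deg [-6.25  3.45]
```

Emit:
arm_command(
  targets=[
    [0, 0.32, -0.2, 0, 1],
    [0, 0.32, -0.25, 0, 1],
    [0, 0, -1, 0, 1],
    [0, -0.5, -1, 0, 1],
    [0, -0.5, -1, 0, 1],
  ],
)

```text
time: 39.28
position: [0.4517, -0.0268, 0.6824]
eef_rot: [0.702, 0.712, 0.012, -0.018]
contact_force: [1.3, -0.8, -0.4]
width: 0.608
finger_force: 29.9
```

```bash
python3 st.py
```

```text
t 39.28 j [-0.256  0.463  0.04   0.084  2.656 -0.196] p [ 0.4517 -0.0268  0.6824] r 0.4525 tilt out -0.61 lat 2.4 toolx az 90.8 F [ 1.29 -0.81 -0.41] M [-0.101 -0.128 -0.013] w 0.6077253580096975 29.900321066379547
zaxis xy deg [-0.47  2.44]
```

```bash
python3 path.py "[[.44,-.02,.62],[.497,.002,.36],[.497,.002,.06]]"
```

```text
(2, [0.02, -0.06, 0.31])
(7, [0.01, 0.08, 0.37])
(8, [-0.02, 0.0, 0.37])
```

Emit:
arm_command(
  targets=[
    [0.03, -0.08, 0.31, 0, 1],
    [0.03, -0.05, 0.31, 0, 1],
    [0.02, 0.08, 0.37, 0, 1],
    [0.02, 0.08, 0.37, 0, 1],
    [0.02, 0.08, 0.37, 0, 1],
    [0.02, 0.08, 0.37, 0, 1],
    [0.02, 0.08, 0.37, 0, 1],
    [0, 0.08, 0.37, 0, 1],
    [0, 0.08, 0.37, 0, 1],
    [0, 0, 0.35, 0, 1],
  ],
)

```text
time: 40.12
position: [0.5009, 0.0011, 0.3674]
eef_rot: [0.702, 0.712, 0.017, -0.013]
contact_force: [-0.3, 0.4, -1.4]
width: 0.609
finger_force: 29.9
```

```bash
python3 st.py; python3 path.py "[[.497,.002,.06]]"
```

```text
t 40.12 j [-0.177  0.227  1.339  0.042  1.578 -0.19 ] p [0.5009 0.0011 0.3674] r 0.5009 tilt out 0.26 lat 2.4 toolx az 90.8 F [-0.3   0.42 -1.4 ] M [-0.046 -0.078 -0.077] w 0.6091635130297852 29.90148961544037
zaxis xy deg [0.26 2.4 ]
(8, [-0.01, -0.01, 0.38])
```

Emit:
arm_command(
  targets=[
    [-0.01, -0.01, 0.38, 0, 1],
    [-0.01, -0.01, 0.38, 0, 1],
    [-0.01, -0.01, 0.38, 0, 1],
    [-0.01, -0.01, 0.38, 0, 1],
    [-0.01, -0.01, 0.38, 0, 1],
    [-0.01, -0.01, 0.38, 0, 1],
    [0, 0, 0.3, 0, 1],
    [0, 0, 0.15, 0, 1],
    [0, 0, 0, 0, 1],
  ],
)

```text
time: 40.87
position: [0.4937, 0.0066, 0.0929]
eef_rot: [0.702, 0.711, 0.014, -0.016]
contact_force: [-0.5, 0.2, -0.4]
width: 0.609
finger_force: 29.9
```

```bash
python3 st.py
```

```text
t 40.87 j [-0.168  0.465  1.801  0.054  0.887 -0.216] p [0.4937 0.0066 0.0929] r 0.4938 tilt out -0.13 lat 2.47 toolx az 90.7 F [-0.5   0.23 -0.4 ] M [-0.021 -0.048  0.044] w 0.6089952241660973 29.90093842148781
zaxis xy deg [-0.16  2.47]
```

Set down from 0.093 to 0.034, then feel for contact.

Emit:
arm_command(
  targets=[
    [0, 0, 0.2, 0, 1],
    [0, 0, 0.2, 0, 1],
    [0, 0, 0.12, 0, 1],
    [0, 0, 0.06, 0, 1],
    [0, 0, 0.02, 0, 1],
    [0, 0, 0, 0, 1],
  ],
)

```text
time: 41.37
position: [0.4958, 0.0085, 0.0348]
eef_rot: [0.703, 0.711, 0.015, -0.014]
contact_force: [0.4, 0.0, -1.5]
width: 0.612
finger_force: 29.9
```

```bash
python3 st.py; python3 - <<'E'
from h import *
save("s2",optics.grab_frame("side"),(220,160,380,300),4)
E
```

```text
t 41.37 j [-0.164  0.561  1.845  0.062  0.742 -0.222] p [0.4958 0.0085 0.0348] r 0.4958 tilt out 0.11 lat 2.43 toolx az 90.7 F [ 0.41  0.02 -1.47] M [-0.06  -0.134  0.024] w 0.6116605970956502 29.900941103696823
zaxis xy deg [0.07 2.43]
```

View pics/s2.png

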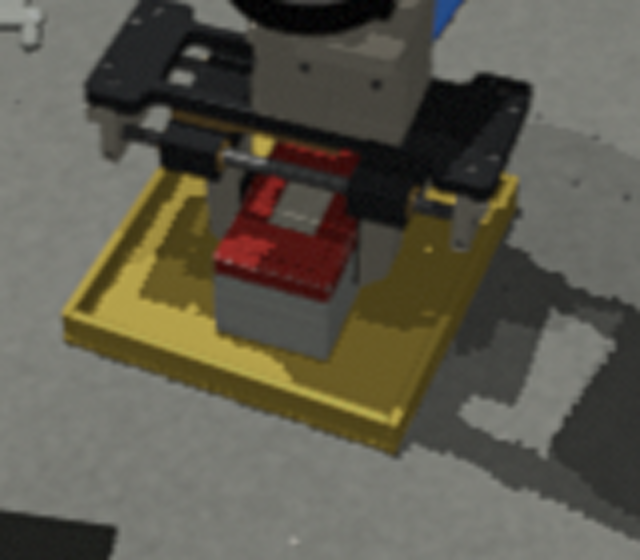

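The tin is level inside the tray, with its front bottom edge at about (215..330, 335..355) and well clear of the walls. The vertical force is still -1.5 N, so it's hanging just above the floor. I'll ease it down.

Emit:
arm_command(
  targets=[
    [0, 0, 0.015, 0, 1],
    [0, 0, 0.015, 0, 1],
    [0, 0, 0.01, 0, 1],
    [0, 0, 0, 0, 1],
  ],
)

```text
time: 41.75
position: [0.4959, 0.009, 0.0316]
eef_rot: [0.703, 0.711, 0.016, -0.014]
contact_force: [-2.2, 2.2, 20.2]
width: 0.604
finger_force: 30.0
```

```bash
python3 st.py
```

```text
t 41.75 j [-0.163  0.567  1.847  0.064  0.733 -0.223] p [0.4959 0.009  0.0316] r 0.496 tilt out 0.14 lat 2.45 toolx az 90.7 F [-2.2   2.2  20.19] M [ 0.178  0.767 -0.214] w 0.6044284095031444 30.007348470389843
zaxis xy deg [0.1  2.45]
```

Emit:
arm_command(
  targets=[
    [0, 0, -0.01, 0, 1],
    [0, 0, 0, 0, 0],
    [0, 0, 0, 0, 0],
    [0, 0, 0, 0, 0],
    [0, 0, 0, 0, 0],
    [0, 0, 0, 0, 0],
  ],
)

```text
time: 42.25
position: [0.4944, 0.0087, 0.0298]
eef_rot: [0.703, 0.711, 0.014, -0.016]
contact_force: [-0.1, 1.3, 0.3]
width: 0.923
finger_force: 0.0
```

```bash
python3 st.py
```

```text
t 42.25 j [-0.164  0.57   1.849  0.063  0.733 -0.223] p [0.4944 0.0087 0.0298] r 0.4945 tilt out -0.11 lat 2.46 toolx az 90.7 F [-0.14  1.26  0.31] M [-0.054 -0.128  0.036] w 0.9230060762338693 0.0
zaxis xy deg [-0.15  2.46]
```

Released and open. Now retreat straight up and check.

Emit:
arm_command(
  targets=[
    [0, 0, -0.1, 0, 0],
    [0, 0, -0.2, 0, 0],
    [0, 0, -0.3, 0, 0],
    [0, 0, -0.4, 0, 0],
    [0, 0, -0.4, 0, 0],
    [0, 0, -0.3, 0, 0],
    [0, 0, 0, 0, 0],
  ],
)

```text
time: 42.83
position: [0.4979, 0.0008, 0.2068]
eef_rot: [0.703, 0.711, 0.018, -0.011]
contact_force: [0.3, -0.2, 0.3]
width: 0.997
finger_force: 0.0
```

```bash
python3 st.py; python3 - <<'E'
from h import *
save("s3",optics.grab_frame("side"),(130,90,400,370),2)
E
```

```text
t 42.83 j [-0.178  0.319  1.658  0.046  1.162 -0.209] p [0.4979 0.0008 0.2068] r 0.4979 tilt out 0.57 lat 2.33 toolx az 90.7 F [ 0.32 -0.18  0.28] M [-0.093 -0.104  0.003] w 0.9971978059118755 0.0
zaxis xy deg [0.56 2.33]
```

View pics/s3.png

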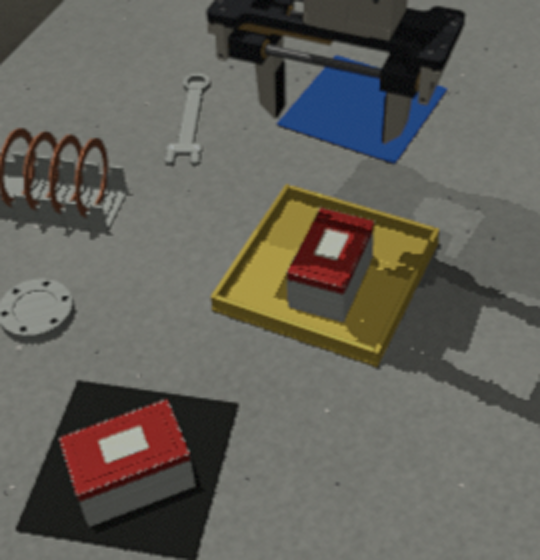

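The tin stands flat in the middle of the tray (lid near (330,250)), and the other tin is untouched on the black pad. The vertical force read about -1.0 N with the tin held and +0.3 N after release, so the tin weighs about 1.3 N. A tin with the ball in it would weigh at least 2.6 N, so this one is empty.

```bash
python3 -c "
from bench import hand_in
print(hand_in())"
```

```text
the job is handed in; nothing more can be done
None
```

The tin was rocked about 30° or a little more to each side (it reached nearly 40° once), felt empty at about 1.3 N, and now stands flat in the yellow tray; the job was handed in at about 43 s with the other tin untouched, though no verdict came back.

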